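# Reverse the ratchet and clamp the milled block

## Task

The two-bore aluminium block lies loose in the ratchet vice, and the ratchet is still set to loosen. Flip the small direction lever on top of the ratchet head right over to the clockwise (tightening) side, swing the handle well back counter-clockwise to feel that it now free-wheels, then work it clockwise, swinging back for a fresh bite as often as needed, until the block is firmly clamped against the back stop: stop when the pull is about half as heavy again as it was while the jaw ran free. Never open the jaw any further, do not overtighten, leave the other parts alone and let go of everything.

Things in the scene. Friction and masses are not known exactly. Their poses are not given: they have to be found in the camera images.
- vise: grey machine vice bolted to the bench. Origin on the bench under the vertical axis of its ratchet; x points from the ratchet to the jaws, z up. Housing 110 x 110 mm, top at 60 mm; bed plate 14 mm high from x = -55 to 245 mm, 110 mm wide. On the housing a steel ratchet head (76 mm across, height 62 to 88 mm) and two 10 mm stop pins (to 82 mm height, 60 mm from the axis) that end the handle's swing
- handle (a joint): turn of the ratchet handle about the ratchet axis (rad), clockwise seen from above positive; at 0 it points along the vice's -x; stops at -0.8 and +0.8. 18 teeth: up to 0.35 rad of lost motion before it bites. Free-wheeling takes 0.2 to 0.3 N m, driving the free jaw about 1.3 N m; with the block held it rises by about 2 N m per rad. Let go under load it springs back 0.1 rad, else it stays
- lever (a joint): turn of the direction lever relative to the handle about its own upright pivot (rad), clockwise from above positive, stops at -0.45 and +0.45. At the + stop the handle drives clockwise (jaw closes) and free-wheels counter-clockwise; at the - stop it drives counter-clockwise (jaw opens) and free-wheels clockwise; midway it drives neither way. It takes about 2 N at its tip and stays where it is left
- axis_top (a point): the ratchet axis at the top face of the ratchet head, 88 mm above the bench; its x axis points opposite to the handle
- grip (a point): middle of the handle's round black grip (22 mm thick, 100 mm long, level), 150 mm from the ratchet axis, 75 mm above the bench; the grip lies along this frame's x, -x towards the free end. A steel bar 16 mm wide joins it to the head. Pull here: free-wheeling under 2 N, driving the free jaw about 8.5 N, block well clamped about 12.5 N
- lever_pivot (a point): the direction lever's upright pivot on top of the ratchet head, 31 mm from the ratchet axis on the handle's side, 94 mm above the bench; round steel hub 22 mm across
- lever_tip (a point): point in the direction lever's upright steel tab, 29 mm from the lever's pivot, 97 mm above the bench; the tab is 8 mm thick, spans 6 to 36 mm from the pivot along this frame's x (-x outward) and 90 to 105 mm in height; with the lever at 0 it points along the handle. Under it lies the handle's bar, top at 82 mm
- jaw: moving steel jaw, 25 x 80 x 36 mm. This frame coincides with the vice's at the start and moves along the vice's x as the jaw closes, 10 mm per rad of driven clockwise turning. Clamping face at x = 100 mm of this frame, 14 to 50 mm above the bench. It stays where it is left; its sprung drive gives about 250 N of clamping force per rad of handle turn once the block is held
- stop: fixed steel back stop on the bed, 30 x 90 x 36 mm. Origin at the foot of the middle of its face, 14 mm above the bench; it faces the jaw (its -x)
- block: milled aluminium block 40 x 100 x 28 mm with two 26 mm upright bores, lying loose on the bed between jaw and stop, 40 mm across the jaws. Origin at the centre of its underside. Good clamping is 25 to 90 N (pull at the handle about 1.25 to 1.7 times the free driving pull)
- impeller: bystander: small aluminium turbine wheel, 70 mm across, 36 mm high, origin under its centre
- spare: bystander: spare two-bore aluminium block 45 x 110 x 30 mm, origin under its centre
- housing: bystander: black lamp housing 110 x 140 x 52 mm, origin under its centre
There are look-alikes about, which are no part of the job. Leave any pink look-alike of the block alone.

How it is judged:
On the way, in this order (a step that is already met when the one before it is completed fails the run):
1. the direction lever is flipped over to the clockwise side (past +0.35 rad) (value of joint lever above 0.35 rad), for 0.2 s.
2. the handle is swung back counter-clockwise, free-wheeling, past -0.45 rad (value of joint handle below -0.45 rad).
At the end, for the whole second after the job is handed in: the block lies flat and at rest, clamped between jaw and back stop with 25 to 90 N (more than 20 N on the stop), and the lever is still past +0.35 rad on the clockwise side (contact force between jaw and block between 25 and 90 N and contact force between stop and block above 20 N and value of joint lever above 0.35 rad and angle between block's own z axis and vertical below 0.06 rad and linear speed of block below 0.01 m/s); the robot touches nothing.
It fails at once if the block is overtightened: the jaw presses it with more than 115 N (contact force between jaw and block above 115 N).
It fails at once if the jaw is opened by more than 3 mm from where it started (x of jaw in the frame of vise below -0.003 m).
It fails at once if a bystander (impeller, spare block, lamp housing) is moved by more than 30 mm (distance of any of impeller, spare, housing from where it was at the start of the episode above 0.03 m).
It also fails if it takes over 72 s, if anything falls off the work surface, if the arm or the gripper's body presses on something with over 40 N, if the wrist force passes 120 N, or if a joint passes its speed limit or range.

## Robot

A 6-joint arm with a two-finger parallel gripper is mounted at the origin on the work surface. World frame = base frame: x ahead of the robot, y to its left, z up, the work surface at z = 0. Lengths are in m, angles in rad, forces in N, time in s.
With the tool pointing down it reaches from about 0.35 to 0.925 m from the base axis. Payload 6.4 kg.
Tool frame: the origin (TCP) lies midway between the tips of the shut fingers; the grasp point (between the pads) lies 19 mm behind it; z points along the fingers, y is the line along which they close (so a half turn about z gives the same grasp; the last joint's range is limited). The gripper opens to 85 mm and grips with 20 to 120 N. Pads are 22 mm wide; open, the fingers measure 114 mm over their backs; the gripper's body (76 mm by 85 mm) begins 54 mm behind the grasp point. The pads swing forward as they close: fully open they stand 13 mm farther back than shut.
Start: joints at [-1.465, 0.245, 1.558, -0, 1.339, -0.174], TCP at [0.18, -0.625, 0.231] pointing down, gripper open.
Joint ranges: [-3.13, 3.13], [-1.02, 2.26], [0.13, 2.54], [-0.95, 4.09], [0.21, 2.88], [-2.74, 2.74]. Speed limits (rad/s): [2.57, 2.57, 3.14, 3.14, 3.14, 3.14].

## Interface

Orientations are given as a rotation vector (axis times angle).
In Python, from station import observe, capture, sign_off gives the robot as it stands.
- The arm moves only by the tool step_arm, never from a script. Its argument "plan" is a list of rows, each an object of numbers: "wx", "wy", "wz": the turn, a rotation vector about the tool's x, y, z in degrees; "dx", "dy", "dz": the shift along the tool's x, y, z in mm; "jaw": the opening in per cent of the stroke, from 0 (shut) to 100 (fully open). In form: [{"wx": .., "wy": .., "wz": .., "dx": .., "dy": .., "dz": .., "jaw": ..}, ...]. A call has 1 to 20 rows; each row shifts and turns the commanded pose from where the row before left it, along the tool's axes as they then stand; what a row does not reach is not made up. A row lasts 1/12 s, in which the tool goes at most 41.7 mm and 7.16 degrees, less where a joint would pass 70% of its speed; a pose out of reach is approached as far as the arm can. A call is refused whole if a number of a shift passes 41.7 or a number of a turn 7.16, either way. A call with a gripper value outside its range is refused whole. The fingers move at their own pace and stop on an object; the grip force is fixed at half the most. Time passes only in rows, so rows that do not move let the fingers close. It gives the time, the measured TCP pose, the force, the opening and the grip force at its end, in the units of the state.
- observe(): the state, without advancing time (a new reading comes with each control period).
- capture(name): name is "side" or "top" or "wrist"; returns a dict with "color" (384x512x3 uint8, red, green, blue), "fovy" (degrees; the focal length in pixels is half the picture's height over the tangent of half this angle, whatever the lens; pixels are square), "cx", "cy" (the principal point, pixels), "world_from_camera" (4x4, takes a point from camera to world coordinates); the wrist camera has in their place "tool_from_camera" (4x4, takes a point from camera to tool coordinates, whose origin is the TCP and whose axes are the flange's). Camera axes: x right, y down, z forward; pixel columns grow to the right and rows downward; lengths in m; the calibration is good to about 2 mm. A picture is of the moment at which its call begins: read the wrist's pose just before it. There is no depth.
- sign_off(): hands the job in; it is judged then, once.
The state is a dict: "time_s": time; "joint_pos": joint angles; "qvel": joint speeds; "tau": joint torques, N m; "eef_pos": TCP position; "ee_rot": TCP orientation; "ft_force": force on the tool from outside, world axes, zero at the start; "torque": the same for the moment, N m; "grip_width": finger opening in m; "grip_force": force on a finger pad.
Only numpy, scipy, OpenCV 4.12 (cv2) and the standard library are available. Lean on these libraries where they do the work, as an engineer would, in place of code of your own. Each camera call takes 0.05 s, during which the arm holds its last target. There are 200 camera calls.

## Working session

There is one attempt and no reset: what is moved stays moved. The work goes in short steps, Python scripts to look and compute and a tool call to move; the robot and the scene stay as the last step left them, time stands still between calls to the robot, and variables do not carry over. Pictures are saved under pics/ and viewed, at most 10 in all, crops included, and the job is handed in when it is done.

Besides the shell and the picture viewer there is one more tool, called after "Emit:" by a JSON object that holds its "fn" and its "kwargs", one argument or row to a line. step_arm: Moves the arm, as the interface text tells. Its arguments: {"type":"object","properties":{"plan":{"type":"array","items":{"type":"object","properties":{"wx":{"type":"number"},"wy":{"type":"number"},"wz":{"type":"number"},"dx":{"type":"number"},"dy":{"type":"number"},"dz":{"type":"number"},"jaw":{"type":"number"}}}}},"required":["plan"]}

```bash
mkdir -p pics
python3 - <<'E'
from station import observe,capture
import cv2,numpy as np
print({k:np.round(v,3) for k,v in observe().items()})
for n in("side","top"):
    c=capture(n); cv2.imwrite(f"pics/{n}0.png",cv2.resize(c["color"][:,:,::-1],(800,600),interpolation=cv2.INTER_CUBIC))
    print(n,c["fovy"],c["cx"],c["cy"],np.round(c["world_from_camera"],4).tolist())
c=capture("wrist");print(c["fovy"],c["cx"],c["cy"],np.round(c["tool_from_camera"],4).tolist())
E
```

```text
{'time_s': np.float64(0.0), 'joint_pos': array([-1.465,  0.246,  1.559,  0.   ,  1.339, -0.174]), 'qvel': array([ 0.   , -0.001,  0.   , -0.001,  0.   , -0.001]), 'tau': array([-0.0000e+00, -4.2952e+01, -3.2613e+01, -0.0000e+00,  5.0000e-03,
       -0.0000e+00]), 'eef_pos': array([ 0.179, -0.624,  0.23 ]), 'ee_rot': array([-3.109, -0.438, -0.   ]), 'ft_force': array([ 0.69 , -0.563, -0.494]), 'torque': array([ 0.024, -0.064,  0.045]), 'grip_force': np.float64(0.0), 'grip_width': np.float64(0.085)}
side 50.71353392253854 259.544911420422 190.79200783685351 [[0.9904, -0.1067, 0.0879, 0.5154], [-0.1362, -0.644, 0.7528, -0.8722], [-0.0237, -0.7576, -0.6523, 0.8775], [0.0, 0.0, 0.0, 1.0]]
top 46.885027913819776 257.71468750001264 191.800806502667 [[-0.0262, -0.9905, 0.1352, 0.4809], [-0.9996, 0.0279, 0.011, 0.0124], [-0.0147, -0.1349, -0.9908, 1.3005], [0.0, 0.0, 0.0, 1.0]]
63.493214843637176 251.95040871562827 191.84560853503916 [[-0.0011, -0.9447, -0.3281, 0.0857], [1.0, -0.0009, -0.0006, 0.0008], [0.0003, -0.3281, 0.9447, -0.1427], [0.0, 0.0, 0.0, 1.0]]
```

View pics/top0.png

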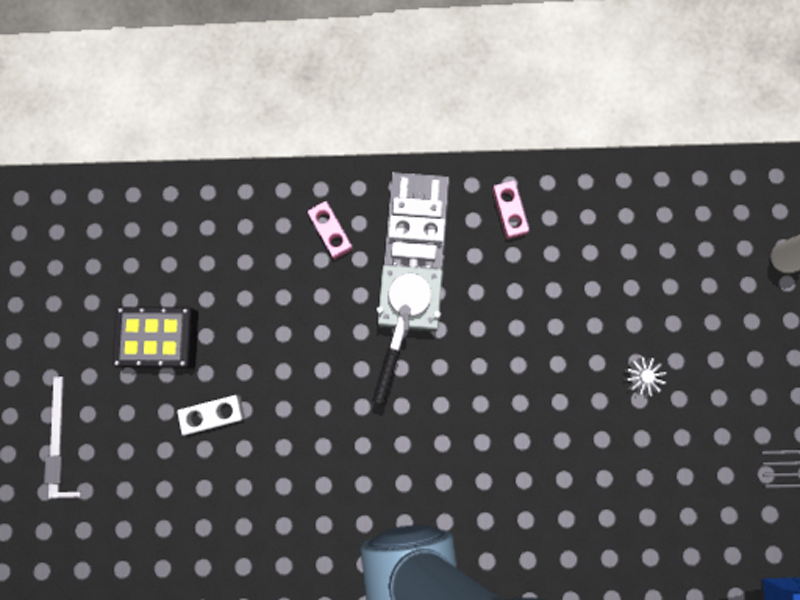

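View pics/side0.png

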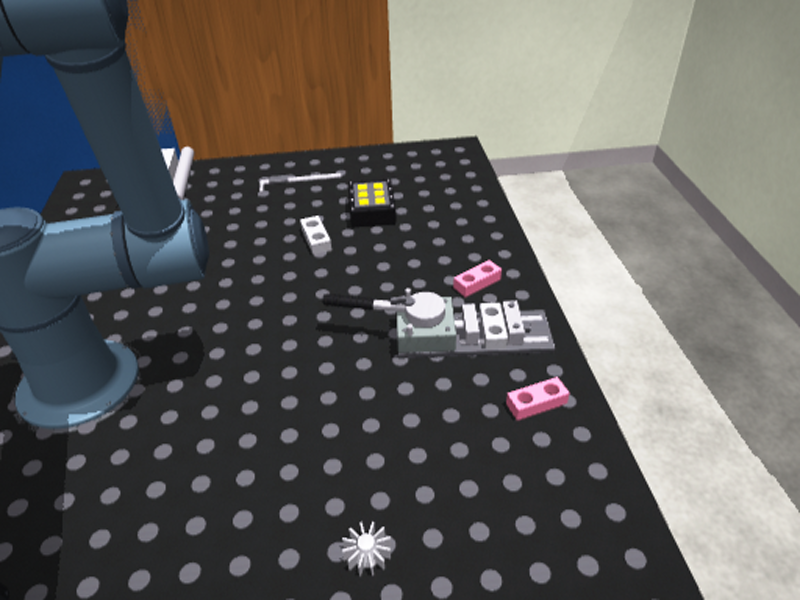

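The top view (800x600) shows the ratchet head at (409,294), the grip running from (398,348) to (379,409), and the bed's far end at about (420,174). Next I cast these to positions.

```bash
cat > h.py <<'E'
from station import observe,capture,sign_off
import cv2,numpy as np
from scipy.spatial.transform import Rotation as R
def ray(c,u,v,z,s=1.0,T=None):
    T=c["world_from_camera"] if T is None else T
    f=192/np.tan(np.radians(c["fovy"])/2)
    d=T[:3,:3]@np.array([(u/s-c["cx"])/f,(v/s-c["cy"])/f,1]); o=T[:3,3]
    return o+d*(z-o[2])/d[2]
def pose():
    o=observe();T=np.eye(4);T[:3,:3]=R.from_rotvec(o["ee_rot"]).as_matrix();T[:3,3]=o["eef_pos"];return T
def wrist(name=None,scale=1.5625):
    T=pose();c=capture("wrist")
    if name: cv2.imwrite(name,cv2.resize(c["color"][:,:,::-1],None,fx=scale,fy=scale,interpolation=cv2.INTER_CUBIC))
    return c,T@c["tool_from_camera"]
def proj(c,T,p):
    f=192/np.tan(np.radians(c["fovy"])/2); q=np.linalg.inv(T)@np.append(p,1)
    return np.array([c["cx"]+f*q[0]/q[2],c["cy"]+f*q[1]/q[2]])
E
python3 - <<'E'
from h import *
c=capture("top")
for n,u,v,z in [("head",409,294,.088),("gs",398,348,.08),("ge",379,409,.075),("bedL",392,173,.014),("bedR",449,178,.014),("hoL",384,264,.06),("hoR",442,268,.06),("hnL",379,325,.06),("hnR",437,331,.06)]: print(n,ray(c,u,v,z,1.5625).round(4))
print(pose().round(3).tolist())
E
```

```text
head [0.6562 0.0144 0.088 ]
gs [0.5617 0.0365 0.08  ]
ge [0.4562 0.0725 0.075 ]
bedL [0.9031 0.0408 0.014 ]
bedR [ 0.8898 -0.0684  0.014 ]
hoL [0.7168 0.0585 0.06  ]
hoR [ 0.7064 -0.0469  0.06  ]
hnL [0.6054 0.07   0.06  ]
hnR [ 0.5917 -0.034   0.06  ]
[[0.961, 0.276, -0.0, 0.179], [0.276, -0.961, 0.001, -0.624], [0.0, -0.001, -1.0, 0.231], [0.0, 0.0, 0.0, 1.0]]
```

Emit:
{"fn": "step_arm", "kwargs": {
  "plan": [
    {"dx": 28.8, "dy": -24, "jaw": 0},
    {"dx": 28.8, "dy": -24, "jaw": 0},
    {"dx": 28.8, "dy": -24, "jaw": 0},
    {"dx": 28.8, "dy": -24, "jaw": 0},
    {"dx": 28.8, "dy": -24, "jaw": 0},
    {"dx": 28.8, "dy": -24, "jaw": 0},
    {"dx": 28.8, "dy": -24, "jaw": 0},
    {"dx": 28.8, "dy": -24, "jaw": 0},
    {"dx": 28.8, "dy": -24, "jaw": 0},
    {"dx": 28.8, "dy": -24, "jaw": 0},
    {"dx": 28.8, "dy": -24, "jaw": 0},
    {"dx": 28.8, "dy": -24, "jaw": 0},
    {"dx": 28.8, "dy": -24, "jaw": 0},
    {"dx": 28.8, "dy": -24, "jaw": 0},
    {"dx": 28.8, "dy": -24, "jaw": 0},
    {"dx": 28.8, "dy": -24, "jaw": 0},
    {"dx": 28.8, "dy": -24, "jaw": 0},
    {"dx": 28.8, "dy": -24, "jaw": 0},
    {"dx": 28.8, "dy": -24, "jaw": 0},
    {"dx": 28.8, "dy": -24, "jaw": 0}
  ]
}}

```text
invalid input at $.plan[0]: expected keys wx, wy, wz, dx, dy, dz, jaw
```

Emit:
{"fn": "step_arm", "kwargs": {
  "plan": [
    {"wz": 6.4, "jaw": 0},
    {"wz": 6.4, "jaw": 0},
    {"wz": 6.4, "jaw": 0},
    {"wz": 6.4, "jaw": 0},
    {"wz": 6.4, "jaw": 0},
    {"jaw": 0}
  ]
}}

```text
invalid input at $.plan[0]: expected keys wx, wy, wz, dx, dy, dz, jaw
```

Run:
```python
from h import *
c,T=wrist("pics/w1.png"); print(pose().round(4).tolist(),observe()["time_s"])
for p in [(.656,.0144,.088),(.6264,.023,.094),(.5978,.0182,.105)]: print(proj(c,T,p)*1.5625)
```

```text
[[0.9611, 0.2762, -0.0001, 0.1795], [0.2762, -0.9611, 0.0009, -0.6245], [0.0001, -0.0009, -1.0, 0.2308], [0.0, 0.0, 0.0, 1.0]] 0.25
[-2196.86449595 -2977.66539424]
[-2201.43655932 -2737.47904143]
[-2244.97794007 -2606.70507091]
```

View pics/w1.png

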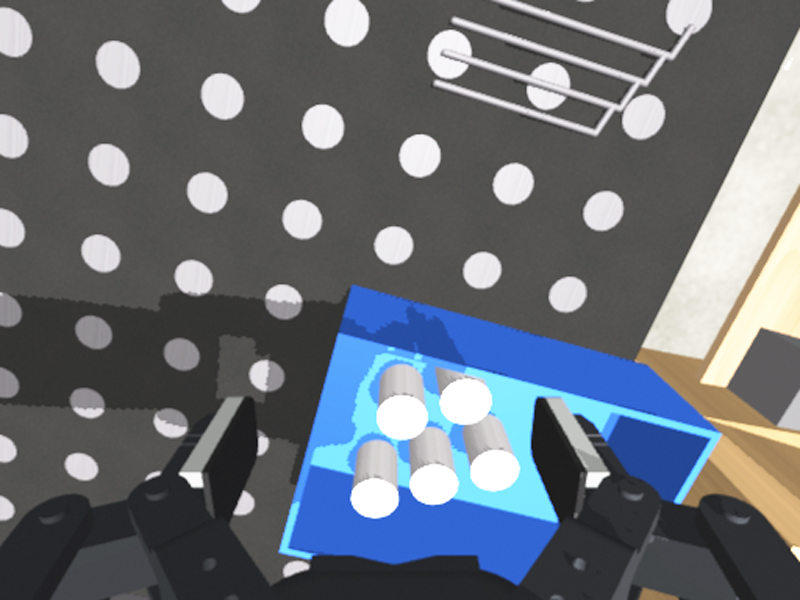

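The moves were refused because every row needs all seven keys. This picture is just the start view, with the blue bin and the open fingers. I'll resend with full rows.

Emit:
{"fn": "step_arm", "kwargs": {
  "plan": [
    {"wx": 0, "wy": 0, "wz": 0, "dx": 28.8, "dy": -24, "dz": 0, "jaw": 0},
    {"wx": 0, "wy": 0, "wz": 0, "dx": 28.8, "dy": -24, "dz": 0, "jaw": 0},
    {"wx": 0, "wy": 0, "wz": 0, "dx": 28.8, "dy": -24, "dz": 0, "jaw": 0},
    {"wx": 0, "wy": 0, "wz": 0, "dx": 28.8, "dy": -24, "dz": 0, "jaw": 0},
    {"wx": 0, "wy": 0, "wz": 0, "dx": 28.8, "dy": -24, "dz": 0, "jaw": 0},
    {"wx": 0, "wy": 0, "wz": 0, "dx": 28.8, "dy": -24, "dz": 0, "jaw": 0},
    {"wx": 0, "wy": 0, "wz": 0, "dx": 28.8, "dy": -24, "dz": 0, "jaw": 0},
    {"wx": 0, "wy": 0, "wz": 0, "dx": 28.8, "dy": -24, "dz": 0, "jaw": 0},
    {"wx": 0, "wy": 0, "wz": 0, "dx": 28.8, "dy": -24, "dz": 0, "jaw": 0},
    {"wx": 0, "wy": 0, "wz": 0, "dx": 28.8, "dy": -24, "dz": 0, "jaw": 0},
    {"wx": 0, "wy": 0, "wz": 0, "dx": 28.8, "dy": -24, "dz": 0, "jaw": 0},
    {"wx": 0, "wy": 0, "wz": 0, "dx": 28.8, "dy": -24, "dz": 0, "jaw": 0},
    {"wx": 0, "wy": 0, "wz": 0, "dx": 28.8, "dy": -24, "dz": 0, "jaw": 0},
    {"wx": 0, "wy": 0, "wz": 0, "dx": 28.8, "dy": -24, "dz": 0, "jaw": 0},
    {"wx": 0, "wy": 0, "wz": 0, "dx": 28.8, "dy": -24, "dz": 0, "jaw": 0},
    {"wx": 0, "wy": 0, "wz": 0, "dx": 28.8, "dy": -24, "dz": 0, "jaw": 0},
    {"wx": 0, "wy": 0, "wz": 0, "dx": 28.8, "dy": -24, "dz": 0, "jaw": 0},
    {"wx": 0, "wy": 0, "wz": 0, "dx": 28.8, "dy": -24, "dz": 0, "jaw": 0},
    {"wx": 0, "wy": 0, "wz": 0, "dx": 28.8, "dy": -24, "dz": 0, "jaw": 0},
    {"wx": 0, "wy": 0, "wz": 0, "dx": 28.8, "dy": -24, "dz": 0, "jaw": 0}
  ]
}}

```text
time_s: 1.92
eef_pos: [0.6013, -0.0025, 0.2313]
ee_rot: [3.111, 0.439, 0.0]
ft_force: [0.4, -0.5, 0.3]
grip_width: 0.0001
grip_force: 0.0
```

Emit:
{"fn": "step_arm", "kwargs": {
  "plan": [
    {"wx": 0, "wy": 0, "wz": 6.4, "dx": 0, "dy": 0, "dz": 0, "jaw": 0},
    {"wx": 0, "wy": 0, "wz": 6.4, "dx": 0, "dy": 0, "dz": 0, "jaw": 0},
    {"wx": 0, "wy": 0, "wz": 6.4, "dx": 0, "dy": 0, "dz": 0, "jaw": 0},
    {"wx": 0, "wy": 0, "wz": 6.4, "dx": 0, "dy": 0, "dz": 0, "jaw": 0},
    {"wx": 0, "wy": 0, "wz": 6.4, "dx": 0, "dy": 0, "dz": 0, "jaw": 0},
    {"wx": 0, "wy": 0, "wz": 0, "dx": 0, "dy": 0, "dz": 0, "jaw": 0}
  ]
}}

```text
time_s: 2.42
eef_pos: [0.6005, -0.0042, 0.2311]
ee_rot: [-3.111, 0.439, 0.001]
ft_force: [0.4, 1.1, 0.4]
grip_width: -0.0001
grip_force: 0.0
```

Run:
```python
from h import *
c,T=wrist("pics/w2.png"); print(pose().round(4).tolist(),observe()["time_s"])
for p in [(.656,.0144,.088),(.6264,.023,.094),(.5978,.0182,.105)]: print(proj(c,T,p)*1.5625)
```

```text
[[0.962, -0.2729, -0.0002, 0.6005], [-0.2729, -0.962, 0.0, -0.0043], [-0.0002, 0.0, -1.0, 0.2312], [0.0, 0.0, 0.0, 1.0]] 2.4667
[336.41465415 199.88137194]
[337.23370151 253.98275903]
[358.22992798 301.84668714]
```

View pics/w2.png

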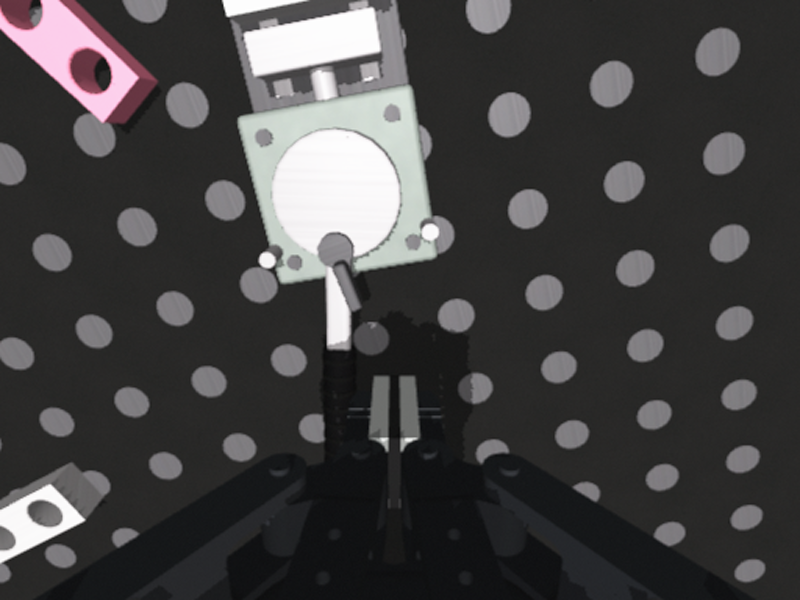

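The wrist view shows the head centre at (336,193), the hub at (335,247), the lever tab ending near (360,306) and the handle bar running vertically in the image. The top-view estimate was about 4 mm off. I'll refine it from this view.

Run:
```python
from h import *
c=capture("wrist");P=pose();T=P@c["tool_from_camera"];s=1.5625
for n,u,v,z in [("axis",336,193,.088),("piv",335,247,.1),("tip",361,300,.105),("bar",338,345,.082),("pinL",267,260,.082),("pinR",430,231,.082),("hbL",283,284,.06),("hbR",437,257,.06),("htR",411,87,.06),("htL",239,119,.06)]:
    p=ray(c,u,v,z,s,T); print(n,p.round(4),(np.linalg.inv(P)@np.append(p,1))[:3].round(4))
```

```text
axis [0.6598 0.0135 0.088 ] [ 0.0522 -0.0334  0.1432]
piv [0.6318 0.0219 0.1   ] [ 0.023  -0.0338  0.1312]
tip [0.5984 0.0162 0.105 ] [-0.0076 -0.0192  0.1262]
bar [0.5653 0.0438 0.082 ] [-0.047  -0.0367  0.1492]
pinL [0.6321 0.0682 0.082 ] [ 0.0107 -0.0785  0.1492]
pinR [ 0.6221 -0.0335  0.082 ] [0.0287 0.0221 0.1492]
hbL [0.6096 0.071  0.06  ] [-0.0117 -0.075   0.1712]
hbR [ 0.5993 -0.034   0.06  ] [0.007  0.0288 0.1712]
htR [ 0.7043 -0.0446  0.06  ] [0.1108 0.0104 0.1712]
htL [0.7156 0.0605 0.06  ] [ 0.0931 -0.0937  0.1712]
```

Emit:
{"fn": "step_arm", "kwargs": {
  "plan": [
    {"wx": 0, "wy": 0, "wz": 0, "dx": -8, "dy": 8, "dz": 30, "jaw": 0},
    {"wx": 0, "wy": 0, "wz": 0, "dx": 0, "dy": 0, "dz": 35, "jaw": 0},
    {"wx": 0, "wy": 0, "wz": 0, "dx": 0, "dy": 0, "dz": 35, "jaw": 0},
    {"wx": 0, "wy": 0, "wz": 0, "dx": 0, "dy": 0, "dz": 25, "jaw": 0},
    {"wx": 0, "wy": 0, "wz": 0, "dx": 0, "dy": 0, "dz": 15, "jaw": 0},
    {"wx": 0, "wy": 0, "wz": 0, "dx": 0, "dy": 0, "dz": 0, "jaw": 0},
    {"wx": 0, "wy": 0, "wz": 0, "dx": 0, "dy": 0, "dz": 0, "jaw": 0}
  ]
}}

```text
time_s: 3.1
eef_pos: [0.5903, -0.0098, 0.0908]
ee_rot: [-3.111, 0.434, 0.002]
ft_force: [0.5, -0.3, 0.4]
grip_width: -0.0001
grip_force: 0.0
```

Emit:
{"fn": "step_arm", "kwargs": {
  "plan": [
    {"wx": 0, "wy": 0, "wz": 0, "dx": 0, "dy": -5, "dz": 0, "jaw": 0},
    {"wx": 0, "wy": 0, "wz": 0, "dx": 0, "dy": -5, "dz": 0, "jaw": 0},
    {"wx": 0, "wy": 0, "wz": 0, "dx": 0, "dy": -4, "dz": 0, "jaw": 0},
    {"wx": 0, "wy": 0, "wz": 0, "dx": 0, "dy": -4, "dz": 0, "jaw": 0},
    {"wx": 0, "wy": 0, "wz": 0, "dx": 0, "dy": -4, "dz": 0, "jaw": 0}
  ]
}}

```text
time_s: 3.52
eef_pos: [0.5971, 0.0115, 0.0921]
ee_rot: [3.111, -0.435, 0.001]
ft_force: [-1.5, -2.4, 0.1]
grip_width: -0.0002
grip_force: 1.1
```

Emit:
{"fn": "step_arm", "kwargs": {
  "plan": [
    {"wx": 0, "wy": 0, "wz": 0, "dx": 0, "dy": -4, "dz": 0, "jaw": 0},
    {"wx": 0, "wy": 0, "wz": 0, "dx": 0, "dy": -3, "dz": 0, "jaw": 0}
  ]
}}

```text
time_s: 3.68
eef_pos: [0.5986, 0.0183, 0.0915]
ee_rot: [3.111, -0.436, -0.001]
ft_force: [-2.1, -2.5, 3.2]
grip_width: -0.0002
grip_force: 1.8
```

Emit:
{"fn": "step_arm", "kwargs": {
  "plan": [
    {"wx": 0, "wy": 0, "wz": 0, "dx": 0, "dy": -3, "dz": 0, "jaw": 0},
    {"wx": 0, "wy": 0, "wz": 0, "dx": 0, "dy": 0, "dz": 0, "jaw": 0}
  ]
}}

```text
time_s: 3.85
eef_pos: [0.5996, 0.0213, 0.0915]
ee_rot: [-3.111, 0.436, -0.0]
ft_force: [-2.2, -1.3, 2.2]
grip_width: 0.0
grip_force: 1.2
```

Emit:
{"fn": "step_arm", "kwargs": {
  "plan": [
    {"wx": 0, "wy": 0, "wz": 0, "dx": 0, "dy": -3, "dz": 0, "jaw": 0},
    {"wx": 0, "wy": 0, "wz": 0, "dx": 0, "dy": 0, "dz": 0, "jaw": 0}
  ]
}}

```text
time_s: 4.02
eef_pos: [0.6006, 0.0239, 0.0914]
ee_rot: [3.111, -0.436, 0.001]
ft_force: [-1.3, -3.1, 1.0]
grip_width: -0.0001
grip_force: 1.4
```

Emit:
{"fn": "step_arm", "kwargs": {
  "plan": [
    {"wx": 0, "wy": 0, "wz": 0, "dx": 0, "dy": -2, "dz": 0, "jaw": 0},
    {"wx": 0, "wy": 0, "wz": 0, "dx": 0, "dy": 0, "dz": 0, "jaw": 0}
  ]
}}

```text
time_s: 4.18
eef_pos: [0.6012, 0.0253, 0.0915]
ee_rot: [3.11, -0.436, 0.001]
ft_force: [-1.0, -4.7, 2.1]
grip_width: 0.0004
grip_force: 2.1
```

Emit:
{"fn": "step_arm", "kwargs": {
  "plan": [
    {"wx": 0, "wy": 0, "wz": 0, "dx": 0, "dy": -2, "dz": 0, "jaw": 0},
    {"wx": 0, "wy": 0, "wz": 0, "dx": 0, "dy": 0, "dz": 0, "jaw": 0}
  ]
}}

```text
time_s: 4.35
eef_pos: [0.6016, 0.0265, 0.0915]
ee_rot: [3.109, -0.436, 0.001]
ft_force: [-2.5, -7.5, 2.8]
grip_width: -0.0
grip_force: 3.4
```

Run:
```python
from h import *
c,T=wrist("pics/w3.png"); print(pose().round(4).tolist(),observe()["time_s"])
```

```text
[[0.9614, -0.2752, 0.0002, 0.6016], [-0.2752, -0.9614, -0.0024, 0.0264], [0.0009, 0.0022, -1.0, 0.0915], [0.0, 0.0, 0.0, 1.0]] 4.4
```

View pics/w3.png

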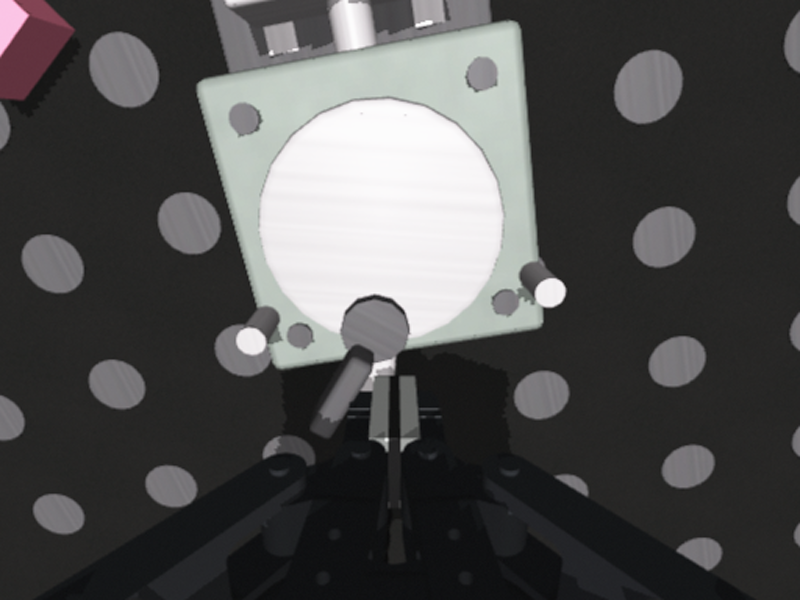

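The lever now points the other way: hub at (375,328), tab ending near (322,432). The push force rose to about 8 N, so it is at the + stop. Next I back off upwards and compute the grip position.

Emit:
{"fn": "step_arm", "kwargs": {
  "plan": [
    {"wx": 0, "wy": 0, "wz": 0, "dx": 0, "dy": 6, "dz": 0, "jaw": 0},
    {"wx": 0, "wy": 0, "wz": 0, "dx": 0, "dy": 6, "dz": 0, "jaw": 0},
    {"wx": 0, "wy": 0, "wz": 0, "dx": 0, "dy": 0, "dz": -30, "jaw": 0},
    {"wx": 0, "wy": 0, "wz": 0, "dx": -20, "dy": 0, "dz": -35, "jaw": 0},
    {"wx": 0, "wy": 0, "wz": 0, "dx": -40, "dy": 0, "dz": -10, "jaw": 35},
    {"wx": 0, "wy": 0, "wz": 0, "dx": -40, "dy": 0, "dz": 0, "jaw": 35},
    {"wx": 0, "wy": 0, "wz": 0, "dx": 0, "dy": 0, "dz": 0, "jaw": 35},
    {"wx": 0, "wy": 0, "wz": 0, "dx": 0, "dy": 0, "dz": 0, "jaw": 35}
  ]
}}

```text
time_s: 5.07
eef_pos: [0.4997, 0.0445, 0.1655]
ee_rot: [-3.11, 0.435, 0.002]
ft_force: [0.6, 1.0, -0.1]
grip_width: 0.03
grip_force: 0.0
```

Run:
```python
from h import *
c,T=wrist("pics/w4.png"); P=pose();print(P.round(4).tolist(),observe()["time_s"],observe()["grip_width"])
for p in [(.658,.0137,.088),(.5141,.0562,.086)]:print(proj(c,T,p)*1.5625, (np.linalg.inv(P)@np.append(p,1))[:3].round(4))
```

```text
[[0.9615, -0.2749, 0.001, 0.5016], [-0.2749, -0.9615, 0.0006, 0.044], [0.0008, -0.0008, -1.0, 0.1663], [0.0, 0.0, 0.0, 1.0]] 5.1167 0.029726170594078522
[356.70122358 -78.12139443] [ 0.1587 -0.0138  0.0785]
[362.3028883  295.96277281] [ 0.0086 -0.0151  0.0803]
```

View pics/w4.png

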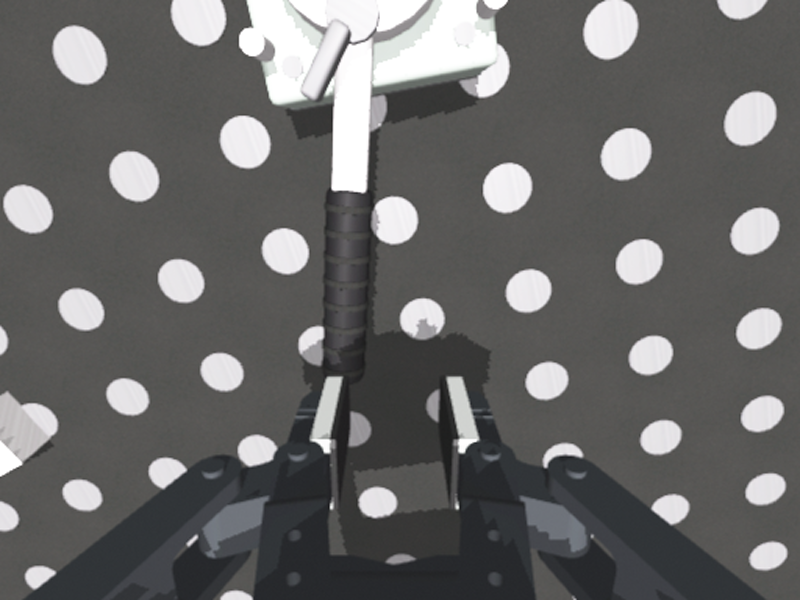

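The grip runs from (350,190) to (345,380), with its middle at about (347,285), slightly left of where I predicted. I'll cast it.

Run:
```python
from h import *
c=capture("wrist");P=pose();T=P@c["tool_from_camera"];s=1.5625
A=np.array([.658,.0137,0])
for n,u,v,z in [("bar",352.5,150,.082),("gs",349,192,.086),("gm",347,285,.086),("ge",344.5,375,.084)]:
    p=ray(c,u,v,z,s,T); d=p-A;print(n,p.round(4),(np.linalg.inv(P)@np.append(p,1))[:3].round(4),np.hypot(*d[:2]).round(4),np.degrees(np.arctan2(d[1],d[0])).round(2))
```

```text
bar [0.5828 0.0398 0.082 ] [ 0.0781 -0.0183  0.0848] 0.0796 160.86
gs [0.566  0.0465 0.086 ] [ 0.06   -0.0201  0.0808] 0.0977 160.4
gm [0.5242 0.0609 0.086 ] [ 0.0159 -0.0225  0.0807] 0.1419 160.58
ge [0.4773 0.0775 0.084 ] [-0.0338 -0.0256  0.0827] 0.1916 160.55
```

Emit:
{"fn": "step_arm", "kwargs": {
  "plan": [
    {"wx": 0, "wy": 0, "wz": 0, "dx": 8.5, "dy": -23, "dz": 0, "jaw": 40},
    {"wx": 0, "wy": 0, "wz": 3.4, "dx": 0, "dy": 0, "dz": 20, "jaw": 40},
    {"wx": 0, "wy": 0, "wz": 0, "dx": 0, "dy": 0, "dz": 30, "jaw": 40},
    {"wx": 0, "wy": 0, "wz": 0, "dx": 0, "dy": 0, "dz": 30, "jaw": 40},
    {"wx": 0, "wy": 0, "wz": 0, "dx": 0, "dy": 0, "dz": 31, "jaw": 40},
    {"wx": 0, "wy": 0, "wz": 0, "dx": 0, "dy": 0, "dz": 0, "jaw": 34},
    {"wx": 0, "wy": 0, "wz": 0, "dx": 0, "dy": 0, "dz": 0, "jaw": 34}
  ]
}}

```text
time_s: 5.75
eef_pos: [0.5163, 0.0633, 0.0541]
ee_rot: [3.097, -0.529, -0.006]
ft_force: [-0.5, -0.4, 1.0]
grip_width: 0.0291
grip_force: 0.0
```

Run:
```python
from h import *
P=pose();A=np.array([.658,.0137]);d=P[:2,3]-A
print(P[:3,3].round(4),np.hypot(*d).round(4),np.degrees(np.arctan2(d[1],d[0])),np.degrees(np.arctan2(-P[1,0],-P[0,0])),observe()["ft_force"],observe()["grip_width"])
```

```text
[0.5163 0.0633 0.0541] 0.1501 160.72610618558647 160.6040056675624 [-0.50920415 -0.37803521  1.04597293] 0.02905124184114726
```

Emit:
{"fn": "step_arm", "kwargs": {
  "plan": [
    {"wx": 0, "wy": 0, "wz": -5, "dx": 0.57, "dy": 13.07, "dz": 0, "jaw": 34},
    {"wx": 0, "wy": 0, "wz": -5, "dx": 0.57, "dy": 13.07, "dz": 0, "jaw": 34},
    {"wx": 0, "wy": 0, "wz": -5, "dx": 0.57, "dy": 13.07, "dz": 0, "jaw": 34}
  ]
}}

```text
time_s: 6.0
eef_pos: [0.5105, 0.0249, 0.0577]
ee_rot: [-3.139, 0.113, -0.006]
ft_force: [0.1, 1.6, -1.7]
grip_width: 0.0286
grip_force: 0.7
```

```bash
cat > s.py <<'E'
from h import *
P=pose();A=np.array([.658,.0137]);d=P[:2,3]-A;o=observe()
a=np.degrees(np.arctan2(d[1],d[0]));t=np.array([-np.sin(np.radians(a)),np.cos(np.radians(a))])
print("t",o["time_s"],"r",np.hypot(*d).round(4),"ang",a.round(2),"yaw",(np.degrees(np.arctan2(-P[1,0],-P[0,0]))%360).round(2),"handle",np.radians(174-a%360).round(3),"Ftan(cw pull)",(t@o["ft_force"][:2]).round(2),"F",o["ft_force"].round(2))
E
python3 s.py
```

```text
t 6.0 r 0.1479 ang 175.65 yaw 175.89 handle -0.029 Ftan(cw pull) -1.64 F [ 0.07  1.64 -1.73]
```

Emit:
{"fn": "step_arm", "kwargs": {
  "plan": [
    {"wx": 0, "wy": 0, "wz": -5, "dx": 0.57, "dy": 13.07, "dz": 0, "jaw": 34},
    {"wx": 0, "wy": 0, "wz": -5, "dx": 0.57, "dy": 13.07, "dz": 0, "jaw": 34},
    {"wx": 0, "wy": 0, "wz": -5, "dx": 0.57, "dy": 13.07, "dz": 0, "jaw": 34},
    {"wx": 0, "wy": 0, "wz": -5, "dx": 0.57, "dy": 13.07, "dz": 0, "jaw": 34},
    {"wx": 0, "wy": 0, "wz": -5, "dx": 0.57, "dy": 13.07, "dz": 0, "jaw": 34},
    {"wx": 0, "wy": 0, "wz": -5, "dx": 0.57, "dy": 13.07, "dz": 0, "jaw": 34},
    {"wx": 0, "wy": 0, "wz": -5, "dx": 0.57, "dy": 13.07, "dz": 0, "jaw": 34},
    {"wx": 0, "wy": 0, "wz": 0, "dx": 0, "dy": 0, "dz": 0, "jaw": 34}
  ]
}}

```text
time_s: 6.67
eef_pos: [0.5323, -0.0651, 0.0585]
ee_rot: [3.027, 0.828, 0.008]
ft_force: [-0.0, 0.1, -0.1]
grip_width: 0.0291
grip_force: 0.0
```

```bash
python3 s.py
```

```text
t 6.6667 r 0.1484 ang -147.92 yaw 210.6 handle -0.665 Ftan(cw pull) -0.11 F [-0.04  0.11 -0.06]
```

Emit:
{"fn": "step_arm", "kwargs": {
  "plan": [
    {"wx": 0, "wy": 0, "wz": 4, "dx": 0.37, "dy": -10.46, "dz": 0, "jaw": 34},
    {"wx": 0, "wy": 0, "wz": 4, "dx": 0.37, "dy": -10.46, "dz": 0, "jaw": 34},
    {"wx": 0, "wy": 0, "wz": 4, "dx": 0.37, "dy": -10.46, "dz": 0, "jaw": 34},
    {"wx": 0, "wy": 0, "wz": 4, "dx": 0.37, "dy": -10.46, "dz": 0, "jaw": 34}
  ]
}}

```text
time_s: 7.0
eef_pos: [0.5147, -0.0252, 0.0578]
ee_rot: [3.113, 0.391, 0.006]
ft_force: [0.2, -8.6, -0.7]
grip_width: 0.0291
grip_force: 4.2
```

```bash
python3 s.py
```

```text
t 7.0 r 0.1485 ang -164.79 yaw 194.34 handle -0.37 Ftan(cw pull) 8.32 F [ 0.17 -8.58 -0.67]
```

Emit:
{"fn": "step_arm", "kwargs": {
  "plan": [
    {"wx": 0, "wy": 0, "wz": 4, "dx": 0.37, "dy": -10.46, "dz": 0, "jaw": 34},
    {"wx": 0, "wy": 0, "wz": 4, "dx": 0.37, "dy": -10.46, "dz": 0, "jaw": 34}
  ]
}}

```text
time_s: 7.17
eef_pos: [0.5105, -0.005, 0.0578]
ee_rot: [3.132, 0.174, 0.005]
ft_force: [-1.3, -8.6, 1.6]
grip_width: 0.0287
grip_force: 3.9
```

```bash
python3 s.py
```

```text
t 7.1667 r 0.1486 ang -172.78 yaw 186.35 handle -0.231 Ftan(cw pull) 8.35 F [-1.3  -8.58  1.62]
```

Emit:
{"fn": "step_arm", "kwargs": {
  "plan": [
    {"wx": 0, "wy": 0, "wz": 4, "dx": 0.37, "dy": -10.46, "dz": 0, "jaw": 34}
  ]
}}

```text
time_s: 7.25
eef_pos: [0.5095, 0.0055, 0.0577]
ee_rot: [3.136, 0.064, 0.004]
ft_force: [-3.6, -8.5, 2.2]
grip_width: 0.0288
grip_force: 3.8
```

```bash
python3 s.py
```

```text
t 7.25 r 0.1487 ang -176.85 yaw 182.36 handle -0.16 Ftan(cw pull) 8.24 F [-3.58 -8.45  2.2 ]
```

Emit:
{"fn": "step_arm", "kwargs": {
  "plan": [
    {"wx": 0, "wy": 0, "wz": 4, "dx": 0.37, "dy": -10.46, "dz": 0, "jaw": 34},
    {"wx": 0, "wy": 0, "wz": 4, "dx": 0.37, "dy": -10.46, "dz": 0, "jaw": 34}
  ]
}}

```text
time_s: 7.42
eef_pos: [0.5097, 0.0267, 0.0576]
ee_rot: [3.134, -0.154, 0.003]
ft_force: [-3.2, -8.0, 3.8]
grip_width: 0.0292
grip_force: 3.8
```

```bash
python3 s.py
```

```text
t 7.4167 r 0.1489 ang 175.01 yaw 174.36 handle -0.018 Ftan(cw pull) 8.22 F [-3.22 -7.97  3.79]
```

Emit:
{"fn": "step_arm", "kwargs": {
  "plan": [
    {"wx": 0, "wy": 0, "wz": 4, "dx": 0.37, "dy": -10.46, "dz": 0, "jaw": 34},
    {"wx": 0, "wy": 0, "wz": 4, "dx": 0.37, "dy": -10.46, "dz": 0, "jaw": 34}
  ]
}}

```text
time_s: 7.58
eef_pos: [0.5129, 0.0475, 0.0576]
ee_rot: [3.116, -0.373, 0.002]
ft_force: [-4.5, -6.7, 3.5]
grip_width: 0.0291
grip_force: 3.8
```

```bash
python3 s.py
```

```text
t 7.5833 r 0.149 ang 166.88 yaw 166.36 handle 0.124 Ftan(cw pull) 7.57 F [-4.53 -6.72  3.48]
```

Emit:
{"fn": "step_arm", "kwargs": {
  "plan": [
    {"wx": 0, "wy": 0, "wz": 4, "dx": 0.37, "dy": -10.46, "dz": 0, "jaw": 34},
    {"wx": 0, "wy": 0, "wz": 4, "dx": 0.37, "dy": -10.46, "dz": 0, "jaw": 34}
  ]
}}

```text
time_s: 7.75
eef_pos: [0.519, 0.0677, 0.0575]
ee_rot: [3.083, -0.589, 0.002]
ft_force: [-3.8, -5.8, 4.1]
grip_width: 0.0293
grip_force: 3.8
```

```bash
python3 s.py
```

```text
t 7.75 r 0.1491 ang 158.76 yaw 158.36 handle 0.266 Ftan(cw pull) 6.82 F [-3.8  -5.84  4.05]
```

Emit:
{"fn": "step_arm", "kwargs": {
  "plan": [
    {"wx": 0, "wy": 0, "wz": 4, "dx": 0.37, "dy": -10.46, "dz": 0, "jaw": 34},
    {"wx": 0, "wy": 0, "wz": 4, "dx": 0.37, "dy": -10.46, "dz": 0, "jaw": 34}
  ]
}}

```text
time_s: 7.92
eef_pos: [0.5279, 0.0868, 0.0575]
ee_rot: [3.034, -0.803, 0.002]
ft_force: [-4.4, -6.8, 3.5]
grip_width: 0.0289
grip_force: 3.8
```

```bash
python3 s.py
```

```text
t 7.9167 r 0.1492 ang 150.68 yaw 150.36 handle 0.407 Ftan(cw pull) 8.09 F [-4.36 -6.83  3.55]
```

Emit:
{"fn": "step_arm", "kwargs": {
  "plan": [
    {"wx": 0, "wy": 0, "wz": 4, "dx": 0.37, "dy": -10.46, "dz": 0, "jaw": 34},
    {"wx": 0, "wy": 0, "wz": 4, "dx": 0.37, "dy": -10.46, "dz": 0, "jaw": 34}
  ]
}}

```text
time_s: 8.08
eef_pos: [0.5394, 0.1044, 0.0575]
ee_rot: [2.971, -1.013, 0.001]
ft_force: [-4.7, -6.5, 5.4]
grip_width: 0.0291
grip_force: 3.8
```

Run:
```python
exec(open('s.py').read())
c=capture("top");cv2.imwrite("pics/t2.png",cv2.resize(c["color"][90:230,200:330,::-1],None,fx=4.2,fy=4.2,interpolation=cv2.INTER_CUBIC))
```

```text
t 8.0833 r 0.1493 ang 142.61 yaw 142.36 handle 0.548 Ftan(cw pull) 8.04 F [-4.74 -6.5   5.36]
```

View pics/t2.png

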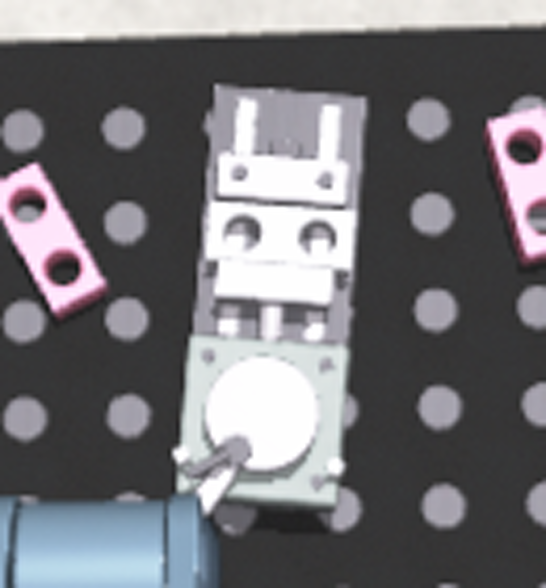

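The jaw face is now against the block, and a thin gap of about 2 mm to the stop remains (rows 195-203). I'll keep driving carefully.

Emit:
{"fn": "step_arm", "kwargs": {
  "plan": [
    {"wx": 0, "wy": 0, "wz": 3, "dx": 0.2, "dy": -7.85, "dz": 0, "jaw": 34},
    {"wx": 0, "wy": 0, "wz": 3, "dx": 0.2, "dy": -7.85, "dz": 0, "jaw": 34}
  ]
}}

```text
time_s: 8.3
eef_pos: [0.5493, 0.116, 0.0571]
ee_rot: [2.916, -1.164, 0.001]
ft_force: [-5.3, -6.5, 4.6]
grip_width: 0.0292
grip_force: 3.5
```

```bash
python3 s.py
```

```text
t 8.3 r 0.1493 ang 136.74 yaw 136.49 handle 0.65 Ftan(cw pull) 8.34 F [-5.28 -6.48  4.64]
```

Emit:
{"fn": "step_arm", "kwargs": {
  "plan": [
    {"wx": 0, "wy": 0, "wz": 3, "dx": 0.2, "dy": -7.85, "dz": 0, "jaw": 34}
  ]
}}

```text
time_s: 8.38
eef_pos: [0.5548, 0.1217, 0.0571]
ee_rot: [2.884, -1.24, 0.001]
ft_force: [-5.1, -5.8, 4.4]
grip_width: 0.0289
grip_force: 3.7
```

```bash
python3 s.py
```

```text
t 8.3833 r 0.1494 ang 133.71 yaw 133.48 handle 0.703 Ftan(cw pull) 7.67 F [-5.07 -5.79  4.36]
```

Emit:
{"fn": "step_arm", "kwargs": {
  "plan": [
    {"wx": 0, "wy": 0, "wz": -5, "dx": 0.57, "dy": 13.07, "dz": 0, "jaw": 34},
    {"wx": 0, "wy": 0, "wz": -5, "dx": 0.57, "dy": 13.07, "dz": 0, "jaw": 34},
    {"wx": 0, "wy": 0, "wz": -5, "dx": 0.57, "dy": 13.07, "dz": 0, "jaw": 34},
    {"wx": 0, "wy": 0, "wz": -5, "dx": 0.57, "dy": 13.07, "dz": 0, "jaw": 34},
    {"wx": 0, "wy": 0, "wz": -5, "dx": 0.57, "dy": 13.07, "dz": 0, "jaw": 34},
    {"wx": 0, "wy": 0, "wz": -5, "dx": 0.57, "dy": 13.07, "dz": 0, "jaw": 34},
    {"wx": 0, "wy": 0, "wz": -5, "dx": 0.57, "dy": 13.07, "dz": 0, "jaw": 34},
    {"wx": 0, "wy": 0, "wz": -5, "dx": 0.57, "dy": 13.07, "dz": 0, "jaw": 34},
    {"wx": 0, "wy": 0, "wz": -5, "dx": 0.57, "dy": 13.07, "dz": 0, "jaw": 34},
    {"wx": 0, "wy": 0, "wz": -5, "dx": 0.57, "dy": 13.07, "dz": 0, "jaw": 34},
    {"wx": 0, "wy": 0, "wz": -5, "dx": 0.57, "dy": 13.07, "dz": 0, "jaw": 34},
    {"wx": 0, "wy": 0, "wz": -5, "dx": 0.57, "dy": 13.07, "dz": 0, "jaw": 34},
    {"wx": 0, "wy": 0, "wz": -5, "dx": 0.57, "dy": 13.07, "dz": 0, "jaw": 34},
    {"wx": 0, "wy": 0, "wz": -5, "dx": 0.57, "dy": 13.07, "dz": 0, "jaw": 34},
    {"wx": 0, "wy": 0, "wz": 0, "dx": 0, "dy": 0, "dz": 0, "jaw": 34}
  ]
}}

```text
time_s: 9.63
eef_pos: [0.5227, -0.0482, 0.0574]
ee_rot: [3.073, 0.641, 0.006]
ft_force: [0.4, 0.7, -0.0]
grip_width: 0.029
grip_force: 0.0
```

```bash
python3 s.py
```

```text
t 9.6333 r 0.1488 ang -155.43 yaw 203.56 handle -0.534 Ftan(cw pull) -0.49 F [ 0.37  0.71 -0.01]
```

Emit:
{"fn": "step_arm", "kwargs": {
  "plan": [
    {"wx": 0, "wy": 0, "wz": 4, "dx": 0.37, "dy": -10.46, "dz": 0, "jaw": 34},
    {"wx": 0, "wy": 0, "wz": 4, "dx": 0.37, "dy": -10.46, "dz": 0, "jaw": 34},
    {"wx": 0, "wy": 0, "wz": 3, "dx": 0.2, "dy": -7.85, "dz": 0, "jaw": 34}
  ]
}}

```text
time_s: 9.88
eef_pos: [0.5128, -0.0194, 0.0569]
ee_rot: [3.12, 0.337, 0.005]
ft_force: [0.7, -7.8, 0.8]
grip_width: 0.0288
grip_force: 3.6
```

```bash
python3 s.py
```

```text
t 9.8833 r 0.1489 ang -167.16 yaw 192.31 handle -0.329 Ftan(cw pull) 7.75 F [ 0.73 -7.78  0.79]
```

Emit:
{"fn": "step_arm", "kwargs": {
  "plan": [
    {"wx": 0, "wy": 0, "wz": 3, "dx": 0.2, "dy": -7.85, "dz": 0, "jaw": 34},
    {"wx": 0, "wy": 0, "wz": 3, "dx": 0.2, "dy": -7.85, "dz": 0, "jaw": 34}
  ]
}}

```text
time_s: 10.05
eef_pos: [0.5101, -0.0045, 0.0569]
ee_rot: [3.133, 0.174, 0.005]
ft_force: [0.2, -8.3, 0.2]
grip_width: 0.0293
grip_force: 3.8
```

```bash
python3 s.py
```

```text
t 10.05 r 0.149 ang -172.99 yaw 186.37 handle -0.227 Ftan(cw pull) 8.31 F [ 0.24 -8.34  0.19]
```

Emit:
{"fn": "step_arm", "kwargs": {
  "plan": [
    {"wx": 0, "wy": 0, "wz": 3, "dx": 0.2, "dy": -7.85, "dz": 0, "jaw": 34},
    {"wx": 0, "wy": 0, "wz": 3, "dx": 0.2, "dy": -7.85, "dz": 0, "jaw": 34}
  ]
}}

```text
time_s: 10.22
eef_pos: [0.5089, 0.0112, 0.0569]
ee_rot: [3.138, 0.01, 0.004]
ft_force: [-0.4, -7.8, 2.3]
grip_width: 0.0288
grip_force: 3.8
```

```bash
python3 s.py
```

```text
t 10.2167 r 0.1492 ang -179.03 yaw 180.38 handle -0.122 Ftan(cw pull) 7.79 F [-0.42 -7.8   2.31]
```

Emit:
{"fn": "step_arm", "kwargs": {
  "plan": [
    {"wx": 0, "wy": 0, "wz": 3, "dx": 0.2, "dy": -7.85, "dz": 0, "jaw": 34},
    {"wx": 0, "wy": 0, "wz": 3, "dx": 0.2, "dy": -7.85, "dz": 0, "jaw": 34}
  ]
}}

```text
time_s: 10.38
eef_pos: [0.5093, 0.027, 0.0568]
ee_rot: [3.134, -0.154, 0.003]
ft_force: [-2.8, -7.9, 2.8]
grip_width: 0.029
grip_force: 3.8
```

```bash
python3 s.py
```

```text
t 10.3833 r 0.1493 ang 174.9 yaw 174.38 handle -0.016 Ftan(cw pull) 8.07 F [-2.81 -7.85  2.83]
```

Emit:
{"fn": "step_arm", "kwargs": {
  "plan": [
    {"wx": 0, "wy": 0, "wz": 3, "dx": 0.2, "dy": -7.85, "dz": 0, "jaw": 34},
    {"wx": 0, "wy": 0, "wz": 3, "dx": 0.2, "dy": -7.85, "dz": 0, "jaw": 34}
  ]
}}

```text
time_s: 10.55
eef_pos: [0.5114, 0.0426, 0.0568]
ee_rot: [3.122, -0.318, 0.002]
ft_force: [-2.5, -7.2, 3.1]
grip_width: 0.0294
grip_force: 3.8
```

```bash
python3 s.py
```

```text
t 10.55 r 0.1494 ang 168.85 yaw 168.38 handle 0.09 Ftan(cw pull) 7.56 F [-2.46 -7.22  3.12]
```

Emit:
{"fn": "step_arm", "kwargs": {
  "plan": [
    {"wx": 0, "wy": 0, "wz": 3, "dx": 0.2, "dy": -7.85, "dz": 0, "jaw": 34},
    {"wx": 0, "wy": 0, "wz": 3, "dx": 0.2, "dy": -7.85, "dz": 0, "jaw": 34}
  ]
}}

```text
time_s: 10.72
eef_pos: [0.5151, 0.0578, 0.0568]
ee_rot: [3.101, -0.48, 0.002]
ft_force: [-2.9, -7.8, 4.1]
grip_width: 0.0285
grip_force: 4.4
```

```bash
python3 s.py
```

```text
t 10.7167 r 0.1496 ang 162.86 yaw 162.39 handle 0.194 Ftan(cw pull) 8.33 F [-2.94 -7.81  4.11]
```

The pad force has risen to 4.4, so clamping has begun. I'll take small steps from here.

Emit:
{"fn": "step_arm", "kwargs": {
  "plan": [
    {"wx": 0, "wy": 0, "wz": 3, "dx": 0.2, "dy": -7.85, "dz": 0, "jaw": 34}
  ]
}}

```text
time_s: 10.8
eef_pos: [0.5175, 0.0651, 0.0568]
ee_rot: [3.087, -0.561, 0.001]
ft_force: [-3.7, -8.6, 4.9]
grip_width: 0.0291
grip_force: 4.8
```

```bash
python3 s.py
```

```text
t 10.8 r 0.1496 ang 159.9 yaw 159.4 handle 0.246 Ftan(cw pull) 9.31 F [-3.69 -8.57  4.89]
```

Emit:
{"fn": "step_arm", "kwargs": {
  "plan": [
    {"wx": 0, "wy": 0, "wz": 3, "dx": 0.2, "dy": -7.85, "dz": 0, "jaw": 34}
  ]
}}

```text
time_s: 10.88
eef_pos: [0.5203, 0.0723, 0.0568]
ee_rot: [3.071, -0.642, 0.001]
ft_force: [-4.4, -8.4, 5.2]
grip_width: 0.029
grip_force: 5.1
```

```bash
python3 s.py
```

```text
t 10.8833 r 0.1496 ang 156.94 yaw 156.4 handle 0.298 Ftan(cw pull) 9.5 F [-4.43 -8.44  5.2 ]
```

Emit:
{"fn": "step_arm", "kwargs": {
  "plan": [
    {"wx": 0, "wy": 0, "wz": 3, "dx": 0.2, "dy": -7.85, "dz": 0, "jaw": 34}
  ]
}}

```text
time_s: 10.97
eef_pos: [0.5235, 0.0794, 0.0568]
ee_rot: [3.053, -0.721, 0.001]
ft_force: [-5.3, -9.6, 5.7]
grip_width: 0.0292
grip_force: 5.4
```

```bash
python3 s.py
```

```text
t 10.9667 r 0.1497 ang 153.98 yaw 153.41 handle 0.35 Ftan(cw pull) 10.91 F [-5.27 -9.57  5.66]
```

Emit:
{"fn": "step_arm", "kwargs": {
  "plan": [
    {"wx": 0, "wy": 0, "wz": 1.5, "dx": 0.05, "dy": -3.93, "dz": 0, "jaw": 34}
  ]
}}

```text
time_s: 11.05
eef_pos: [0.5253, 0.0831, 0.0568]
ee_rot: [3.044, -0.76, 0.0]
ft_force: [-5.0, -9.8, 7.0]
grip_width: 0.0292
grip_force: 5.6
```

```bash
python3 s.py
```

```text
t 11.05 r 0.1497 ang 152.38 yaw 151.96 handle 0.377 Ftan(cw pull) 11.0 F [-5.01 -9.8   6.98]
```

Emit:
{"fn": "step_arm", "kwargs": {
  "plan": [
    {"wx": 0, "wy": 0, "wz": -2, "dx": 0.1, "dy": 5.2, "dz": 0, "jaw": 34},
    {"wx": 0, "wy": 0, "wz": -2, "dx": 0.1, "dy": 5.2, "dz": 0, "jaw": 34},
    {"wx": 0, "wy": 0, "wz": -2, "dx": 0.1, "dy": 5.2, "dz": 0, "jaw": 34},
    {"wx": 0, "wy": 0, "wz": -1, "dx": 0.05, "dy": 2.6, "dz": 0, "jaw": 34},
    {"wx": 0, "wy": 0, "wz": 0, "dx": 0, "dy": 0, "dz": 0, "jaw": 40},
    {"wx": 0, "wy": 0, "wz": 0, "dx": 0, "dy": 0, "dz": 0, "jaw": 40}
  ]
}}

```text
time_s: 11.55
eef_pos: [0.5181, 0.0675, 0.0558]
ee_rot: [-3.089, 0.572, -0.002]
ft_force: [0.4, -0.2, 0.0]
grip_width: 0.0343
grip_force: 0.0
```

```bash
python3 s.py; python3 -c "
from h import *
wrist('pics/w5.png')"
```

```text
t 11.55 r 0.1499 ang 158.95 yaw 159.03 handle 0.263 Ftan(cw pull) 0.02 F [ 0.45 -0.2   0.02]
```

View pics/w5.png

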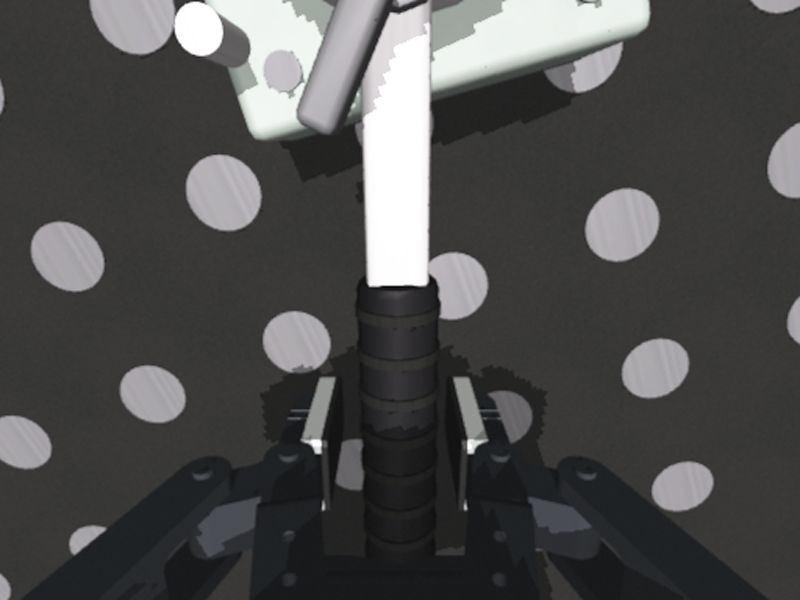

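The grip sits centred and free between the fingers, and the lever is still on the clockwise side (tip at 318,125). Force reads zero, so I'll lift clear and hand in.

Emit:
{"fn": "step_arm", "kwargs": {
  "plan": [
    {"wx": 0, "wy": 0, "wz": 0, "dx": 0, "dy": 0, "dz": -15, "jaw": 40},
    {"wx": 0, "wy": 0, "wz": 0, "dx": 0, "dy": 0, "dz": -30, "jaw": 40},
    {"wx": 0, "wy": 0, "wz": 0, "dx": 0, "dy": 0, "dz": -40, "jaw": 40},
    {"wx": 0, "wy": 0, "wz": 0, "dx": 0, "dy": 0, "dz": -40, "jaw": 40},
    {"wx": 0, "wy": 0, "wz": 0, "dx": 0, "dy": 0, "dz": 0, "jaw": 40},
    {"wx": 0, "wy": 0, "wz": 0, "dx": 0, "dy": 0, "dz": 0, "jaw": 40}
  ]
}}

```text
time_s: 12.1
eef_pos: [0.52, 0.0674, 0.1837]
ee_rot: [-3.089, 0.57, -0.011]
ft_force: [-0.6, 0.2, 0.2]
grip_width: 0.0338
grip_force: 0.0
```

```bash
python3 -c "
from h import *
o=observe();print(o['eef_pos'],o['ft_force']);print(sign_off())"
```

```text
[0.51998998 0.06743231 0.18370214] [-0.62120961  0.19596704  0.16965639]
the job is handed in; nothing more can be done
None
```

I flipped the lever to the clockwise side, checked that the handle free-wheels back, clamped the block to about 1.45 times the free pull (estimated 65–70 N, not measured directly), let go and handed the job in at about 12 s; no verdict came back.

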